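# Start the sieve shaker from its covered control box

### The job

Start the sieve shaker from the white control box: slide the yellow splash cover all the way aside, press the green start button fully down and hold it there for a good second. Then slide the cover back until it is fully closed over the buttons. Do not press the red stop button, and leave the glassware and bottles beside the box standing where they are.

Things in the scene. Friction and masses are not known exactly. Their poses are not given: they have to be found in the camera images.
- console: White control box fixed on the bench, 190 (x) x 280 (y) x 70 mm tall; origin at the centre of its underside. Guide rails run along its y at x = -88 and 88 mm, tops at 81 mm height. Its +y half is a flat deck on to which the cover slides; its -y half is an open well (x -70..70, y -125..-5 mm, floor 40 mm high) with two buttons side by side at x = -36 and 36, y = -65 mm.
- cover (a joint): How far the yellow cover has been slid open along the box's +y axis, in m: 0 = closed against its stop over the well, 0.125 = fully open against its other stop, the whole well exposed. It may start up to 20 mm ajar. It needs roughly 2 N to slide and stays where it is left; it cannot lift off.
- cover_grip (a point): Grip point in the cover's fin, moving with it; axes as the box's. The cover is a yellow plate 152 (x) x 128 (y) x 4 mm, upper face 75 mm above the bench. On its middle stands a black fin 80 mm long along the box's x, 14 mm thick along its y, top at 110 mm height. The point is on the fin's centre line, 97 mm high; at joint value 0 it lies at y = -65 mm in the box's frame.
- start_top (a point): Centre of the top face of the green start button, 36 mm in diameter, at 64 mm height when not pressed; z up. It lies 36 mm to one side of the box's centre line (its x = -36 or +36 mm, the red button on the other side; which is which varies), under the cover at first.
- start (a joint): Travel of the green button in m: 0 released, 0.008 fully down. A spring returns it; pushing straight down, it begins to move at about 2 N and is fully down at 6 N.
- stop_top (a point): Centre of the top face of the red stop button, the same size as the green one, 72 mm from it. Not to be pressed.
- stop (a joint): Travel of the red button in m: 0 released, 0.008 fully down.
- beaker: Clear glass beaker, 74 mm across the rim, 95 mm tall; stands loose beside the box, to be left alone; origin at the centre of its underside.
- amber: Amber glass bottle with black cap, 68 mm across, 150 mm tall; stands loose beside the box, to be left alone; origin at the centre of its underside.
- flask: Green-tinted conical flask, 88 mm across its foot, 130 mm tall; stands loose beside the box, to be left alone; origin at the centre of its underside.
- wash: White wash bottle with yellow cap, 66 mm across, 160 mm tall; stands loose beside the box, to be left alone; origin at the centre of its underside.

How it is judged:
By the outcome, as a careful person would: the job done as asked, in the order asked, and still so for the second after the job is handed in, with the robot touching nothing.
It also fails if it takes over 58 s, if anything falls off the work surface, if the arm or the gripper's body presses on something with over 40 N, if the wrist force passes 120 N, or if a joint passes its speed limit or range.

### The arm

A 7-joint arm with a two-finger parallel gripper is mounted at the origin on the work surface. World frame = base frame: x ahead of the robot, y to its left, z up, the work surface at z = 0. Lengths are in m, angles in rad, forces in N, time in s.
With the tool pointing down it reaches from about 0.4 to 0.85 m from the base axis. Payload 10.4 kg.
Tool frame: the origin (TCP) lies midway between the tips of the shut fingers; the grasp point (between the pads) lies hold_point_z behind it (hold_point_z is the distance from the TCP to the grasp point, in m); z points along the fingers, y is the line along which they close (so a half turn about z gives the same grasp; the last joint's range is limited). The gripper opens to 87 mm and grips with 3 to 60 N. Pads are 19 mm wide; open, the fingers measure 117 mm over their backs; the gripper's body (75 mm by 190 mm) begins 51 mm behind the grasp point.
Start: joints at [-1.288, 0.332, -0.065, 1.46, 0.022, 1.35, -0.088], TCP at [0.188, 0.596, 0.223] pointing down, gripper open.
Joint ranges: [-2.6, 2.6], [-0.5, 2.12], [-1.47, 1.34], [0.16, 2.42], [-1.27, 4.41], [0.06, 2.06], [-2.6, 2.6]. Speed limits (rad/s): [2.22, 2.22, 2.79, 2.79, 3.14, 3.14, 3.14].

### API

Orientations are given as a unit quaternion [x, y, z, w].
In Python, from bench import * gives the robot as it stands. The module is installed in compiled form; this text tells all that it offers.
- The arm moves only by the tool drive_tool, never from a script. Its argument "increments" is a list of rows, each a list of 6 numbers: the shift along the tool's x, y, z scaled (see below), then the turn, a rotation vector about the tool's x, y, z scaled (see below). In form: [[dx, dy, dz, rx, ry, rz], ...]. A call has exactly 5 rows; each row is the pose to reach, as a shift and turn from the pose commanded when the call began, along the tool's axes at that moment; what a row does not reach only later rows make up. The controller multiplies each number of a shift by 300 mm and each number of a turn by pi/4 rad. A row lasts 1/12 s, in which the tool goes at most 41.7 mm and 7.16 degrees, less where a joint would pass 70% of its speed; a pose out of reach is approached as far as the arm can. A call with a number of a shift or a turn outside -1 to 1 is refused whole. A call with a gripper value outside its range is refused whole. "claw" is the closure, from 0 (fully open) to 1 (shut), set as the call begins (left out, the last holds). The fingers move at their own pace and stop on an object; "force" is the grip in N (left out, the last holds). Time passes only in rows, so rows that repeat a pose let the fingers close, or fill a call up. It gives the time, the measured TCP pose, the force, the opening and the grip force at its end, in the units of the state.
- read_state(): the state, without advancing time (a new reading comes with each control period).
- camera(name): name is "side" or "top" or "wrist"; returns the picture (420x560x3 uint8, blue, green, red); there is no depth.
- get_calibration(name): a dict with "K" (3x3 intrinsics, pixels), "position" and "rotation" of the camera in the world. Camera axes: x right, y down, z forward; pixel columns grow to the right and rows downward; lengths in m; the calibration is good to about 2 mm. The wrist camera is an equidistant fisheye: a pixel r from the principal point sees the ray r / f radians off the axis. A picture is of the moment at which its call begins: read the wrist's pose just before it. get_calibration takes no time and is no camera call; for the wrist camera it gives the pose at the moment of the call.
- close_job(): hands the job in; it is judged then, once.
The state is a dict: "time": time; "joint_positions": joint angles; "joint_vel": joint speeds; "joint_torque": joint torques, N m; "ee_pos": TCP position; "eef_rot": TCP orientation; "ft_force": force on the tool from outside, world axes, zero at the start; "torque": the same for the moment, N m; "width": finger opening in m; "grip_force": force on a finger pad.
Only numpy, scipy, OpenCV 4.12 (cv2) and the standard library are available. Lean on these libraries where they do the work, as an engineer would, in place of code of your own. Each camera call takes 0.05 s, during which the arm holds its last target. There are 200 camera calls.

## Working session

There is one attempt and no reset: what is moved stays moved. The work goes in short steps, Python scripts to look and compute and a tool call to move; the robot and the scene stay as the last step left them, time stands still between calls to the robot, and variables do not carry over. Pictures are saved under pics/ and viewed, at most 10 in all, crops included, and the job is handed in when it is done.

Besides the shell and the picture viewer there is one more tool, called after ">>>" by a JSON object that holds its "method" and its "body", one argument or row to a line. drive_tool: Moves the arm, as the interface text tells. Its arguments: {"type":"object","properties":{"increments":{"type":"array","items":{"type":"array","items":{"type":"number"}}},"claw":{"type":"number"},"force":{"type":"number"}},"required":["increments"]}

```bash
mkdir -p pics; python3 - <<'E'
from bench import *
import cv2,numpy as np
s=read_state();print(s['time'],s['ee_pos'],s['eef_rot'],s['width'])
t=camera("top");d=camera("side")
cv2.imwrite("pics/top.png",t);cv2.imwrite("pics/side.png",d)
for n in("top","side"):
    c=get_calibration(n);print(n,c)
E
```

```text
0.0 [0.18805511 0.59565068 0.22176245] [ 1.52294738e-01  9.88334878e-01 -6.91114569e-04 -5.95085373e-05] 0.08672479078252615
top {'K': array([[492.65926122,   0.        , 277.70552611],
       [  0.        , 492.65926122, 202.0056727 ],
       [  0.        ,   0.        ,   1.        ]]), 'position': array([0.4273588 , 0.03728355, 1.16475291]), 'rotation': array([ 0.71284231, -0.69768409,  0.052318  , -0.04853436])}
side {'K': array([[449.25967091,   0.        , 277.2422861 ],
       [  0.        , 449.25967091, 209.34841789],
       [  0.        ,   0.        ,   1.        ]]), 'position': array([ 0.43117868, -0.71403779,  0.79326571]), 'rotation': array([ 0.911798  , -0.10486846,  0.03627309, -0.3953622 ])}
```

View pics/top.png

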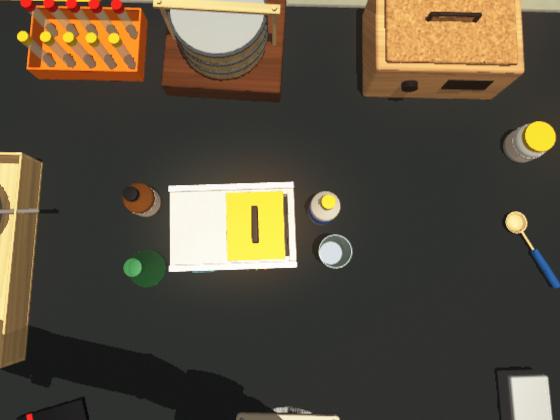

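View pics/side.png

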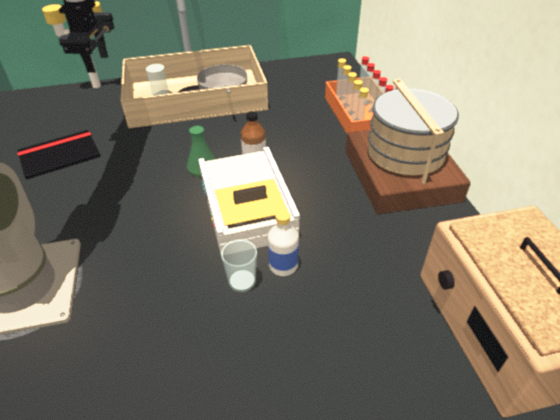

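The top view shows the box at about (170–297, 183–270) and the yellow cover on its right, world −y, with the black fin at about (255, 224). Wash bottle and beaker stand to the right at (325, 207) and (335, 251). Amber bottle and flask stand to the left at (142, 199) and (147, 268). The side view agrees, and the cover is slightly ajar.

```bash
cat > h.py <<'E'
from bench import *
import cv2,numpy as np
from scipy.spatial.transform import Rotation as R
def ray(c,px,z):
    d=R.from_quat(c['rotation']).apply(np.linalg.inv(c['K'])@[px[0],px[1],1.]) if np.ndim(c['rotation'])==1 else c['rotation']@np.linalg.inv(c['K'])@[px[0],px[1],1.]
    return c['position']+d*(z-c['position'][2])/d[2]
def big(m):
    return max(cv2.findContours(m.astype(np.uint8),0,2)[0],key=cv2.contourArea)
def local(p,P): # world delta -> tool axes units
    s=read_state();return R.from_quat(s['eef_rot']).inv().apply(np.array(P)-p)
E
python3 - <<'E'
from h import *
for n,f in(("top","pics/top.png"),("side","pics/side.png")):
    im=cv2.imread(f);c=get_calibration(n);h=cv2.cvtColor(im,cv2.COLOR_BGR2HSV)
    y=(h[...,0]>20)&(h[...,0]<35)&(h[...,1]>150)&(h[...,2]>120)
    roi=np.zeros(y.shape,bool)
    if n=="top": roi[180:275,215:297]=1
    else: roi[170:230,205:290]=1
    Y=big(y&roi);q=cv2.boxPoints(cv2.minAreaRect(Y))
    print(n,"yellow",[ray(c,p,.075).round(4).tolist() for p in q])
    hull=np.zeros(y.shape,np.uint8);cv2.fillPoly(hull,[cv2.convexHull(Y)],1)
    hull=cv2.erode(hull,np.ones((9,9)))
    k=(h[...,2]<90)&(hull>0)
    F=big(k);r=cv2.minAreaRect(F);print("fin",r,[ray(c,p,.11).round(4).tolist() for p in cv2.boxPoints(r)],ray(c,r[0],.107))
    if n=="top":
        w=(h[...,2]>150)&(h[...,1]<60);w[:, :160]=0;w[:,300:]=0;w[:175]=0;w[278:]=0
        W=big(cv2.morphologyEx(w.astype(np.uint8),3,np.ones((3,3))));pts=np.vstack([W,Y]);q=cv2.boxPoints(cv2.minAreaRect(pts))
        print("box px",q.tolist(),[ray(c,p,.081).round(4).tolist() for p in q])
        for nm,p,z in(("wash cap",(328,202),.155),("amber cap",(130,194),.15),("flask top",(132,267),.13),("beaker",(336,251),.095)):print(nm,ray(c,p,z))
print([k for k in read_state()]); 
try: print(hold_point_z)
except Exception as e: print(e)
E
```

```text
top yellow [[0.6042, 0.1471, 0.075], [0.607, 0.0195, 0.075], [0.4578, 0.0166, 0.075], [0.4551, 0.1418, 0.075]]
fin ((255.5, 242.0), (3.0, 0.0), 180.0) [[0.4917, 0.0757, 0.11], [0.4917, 0.0757, 0.11], [0.4916, 0.0821, 0.11], [0.4916, 0.0821, 0.11]] [0.49180558 0.0789814  0.107     ]
box px [[166.136474609375, 185.095458984375], [293.72808837890625, 180.8424072265625], [296.61041259765625, 267.3130187988281], [169.018798828125, 271.5660705566406]] [[0.6158, 0.2827, 0.081], [0.6318, -0.0017, 0.081], [0.4402, -0.0111, 0.081], [0.4252, 0.2662, 0.081]]
wash cap [ 0.57484103 -0.07079653  0.155     ]
amber cap [0.58332791 0.34111094 0.15      ]
flask top [0.43303962 0.33319098 0.13      ]
beaker [ 0.47682136 -0.09523776  0.095     ]
side yellow [[0.4686, 0.0135, 0.075], [0.4686, 0.0135, 0.075], [0.4686, 0.0135, 0.075], [0.4686, 0.0135, 0.075]]Traceback (most recent call last):
  File "<stdin>", line 13, in <module>
  File "h.py", line 8, in big
    return max(cv2.findContours(m.astype(np.uint8),0,2)[0],key=cv2.contourArea)
ValueError: max() iterable argument is empty
```

The box centre is about (0.528, 0.134) with a yaw of about 3°. The measured 191 × 280 mm matches the given size. The cover is about 12 mm ajar, with the fin near y = 0.08. I'll push the fin with shut fingers, with the tool turned so the gripper's long side lies along box x, which keeps it clear of the bottles.

>>> {"method": "drive_tool", "body": {
  "increments": [
    [-0.09,-0.08,0,0,0,0.15],
    [-0.18,-0.16,0,0,0,0.3],
    [-0.27,-0.24,0,0,0,0.45],
    [-0.36,-0.32,0,0,0,0.6],
    [-0.45,-0.4,0,0,0,0.75]
  ],
  "claw": 1,
  "force": 30
}}

```text
time: 0.52
ee_pos: [0.2813, 0.4392, 0.2222]
eef_rot: [0.435, 0.9, -0.0, -0.0]
ft_force: [0.1, 0.1, 0.5]
width: 0.0617
grip_force: 0.0
```

>>> {"method": "drive_tool", "body": {
  "increments": [
    [-0.125,-0.015,0,0,0,0.15],
    [-0.25,-0.03,0,0,0,0.3],
    [-0.375,-0.045,0,0,0,0.45],
    [-0.5,-0.06,0,0,0,0.6],
    [-0.625,-0.075,0,0,0,0.75]
  ]
}}

```text
time: 0.93
ee_pos: [0.381, 0.2787, 0.2224]
eef_rot: [0.678, 0.735, -0.0, -0.0]
ft_force: [0.7, 0.5, -0.3]
width: 0.0281
grip_force: 0.0
```

>>> {"method": "drive_tool", "body": {
  "increments": [
    [-0.115,0.06,0,0,0,0],
    [-0.23,0.12,0,0,0,0],
    [-0.345,0.18,0,0,0,0],
    [-0.46,0.24,0,0,0,0],
    [-0.575,0.3,0,0,0,0]
  ]
}}

```text
time: 1.35
ee_pos: [0.4856, 0.1147, 0.2225]
eef_rot: [0.676, 0.737, 0.0, -0.0]
ft_force: [-0.1, 0.6, -0.6]
width: 0.0017
grip_force: 0.0
```

>>> {"method": "drive_tool", "body": {
  "increments": [
    [-0.09,0.045,0,0,0,0],
    [-0.18,0.09,0,0,0,0],
    [-0.29,0.14,0,0,0,0],
    [-0.29,0.14,0,0,0,0],
    [-0.29,0.14,0,0,0,0]
  ]
}}

```text
time: 1.77
ee_pos: [0.5348, 0.0312, 0.2221]
eef_rot: [0.677, 0.736, -0.001, 0.0]
ft_force: [-0.3, 0.7, 0.1]
width: 0.0001
grip_force: 0.0
```

```bash
python3 - <<'E'
from h import *
s=read_state();print(s['time'],s['ee_pos'],s['eef_rot'],s['width'],s['joint_positions'])
c=get_calibration("wrist");print(c)
cv2.imwrite("pics/w1.png",camera("wrist"))
E
```

```text
1.7667 [0.53484423 0.03123979 0.22214933] [ 6.77250027e-01  7.35752727e-01 -5.57247252e-04  1.20389278e-04] 0.00012477704658270011 [-0.6516295   0.13649685  0.56042914  1.72484245 -0.07412992  1.30230553
  0.00710647]
{'K': array([[325.1922621 ,   0.        , 273.12483516],
       [  0.        , 325.1922621 , 209.09584773],
       [  0.        ,   0.        ,   1.        ]]), 'position': array([0.52849733, 0.10780076, 0.38350591]), 'rotation': array([0.9889834 , 0.04102077, 0.00499817, 0.14214128])}
```

View pics/w1.png

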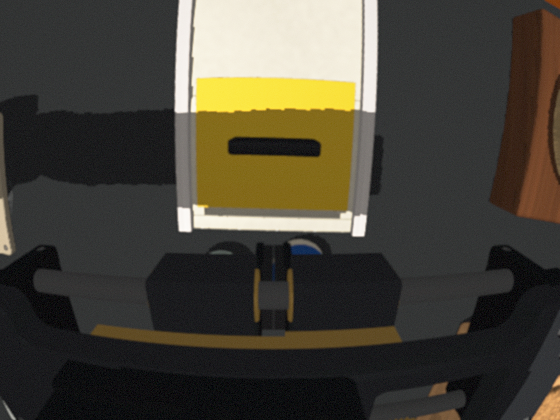

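The wrist view shows the fin top at about x 228–321, y 147, and the white rails at x ≈ 184 and 366. The shut fingers are behind it at the bottom centre.

```bash
cat >> h.py <<'E'
def fish(c,px,z):
    K=c['K'];u=np.array([px[0]-K[0,2],px[1]-K[1,2]]);r=np.hypot(*u);t=r/K[0,0]
    d=R.from_quat(c['rotation']).apply([*(np.sin(t)*u/r),np.cos(t)])
    return c['position']+d*(z-c['position'][2])/d[2]
E
python3 - <<'E'
from h import *
c=get_calibration("wrist");im=cv2.imread("pics/w1.png")
k=(im.max(2)<45);roi=np.zeros(k.shape,bool);roi[125:170,215:335]=1
F=big(k&roi);r=cv2.minAreaRect(F);print(r)
for p in cv2.boxPoints(r):print(p,fish(c,p,.11).round(4))
print("ctr",fish(c,r[0],.11))
print("rail near ends",fish(c,(184,232),.081),fish(c,(359,236),.081),"far",fish(c,(186,30),.081),fish(c,(369,30),.081))
E
```

```text
((274.0242004394531, 146.17718505859375), (90.31388854980469, 16.34587287902832), 1.6846843957901)
[228.64651 153.01901] [0.4924 0.0758 0.11  ]
[229.12704 136.6802 ] [0.4919 0.0898 0.11  ]
[319.4019  139.33536] [0.5678 0.094  0.11  ]
[318.92136 155.67416] [0.5689 0.0801 0.11  ]
ctr [0.53022826 0.08460196 0.11      ]
rail near ends [ 0.44649154 -0.01074355  0.081     ] [6.24500061e-01 2.89646863e-04 8.10000000e-02] far [0.43839309 0.18880944 0.081     ] [0.60989066 0.20428949 0.081     ]
```

Fin centre is (0.530, 0.085), measuring 14 × 76 mm, which matches the given size. That puts the joint at about 15 mm and the yaw at about 3.3°. Descending on the −y side of the fin.

>>> {"method": "drive_tool", "body": {
  "increments": [
    [0,0,0.1,0,0,0.03],
    [0,0,0.2,0,0,0.03],
    [0,0,0.3,0,0,0.03],
    [0,0,0.4,0,0,0.03],
    [0,0,0.45,0,0,0.03]
  ]
}}

```text
time: 2.23
ee_pos: [0.5321, 0.0351, 0.0841]
eef_rot: [0.683, 0.73, -0.001, -0.001]
ft_force: [-0.9, 0.2, 0.6]
width: 0.0004
grip_force: 0.0
```

>>> {"method": "drive_tool", "body": {
  "increments": [
    [0.02,0,0,0,0,0],
    [0.04,0,0,0,0,0],
    [0.06,0,0,0,0,0],
    [0.08,0,0,0,0,0],
    [0.1,0,0,0,0,0]
  ]
}}

```text
time: 2.65
ee_pos: [0.5333, 0.0649, 0.0889]
eef_rot: [0.684, 0.729, 0.001, 0.0]
ft_force: [1.0, -2.3, 1.2]
width: 0.0005
grip_force: 1.4
```

>>> {"method": "drive_tool", "body": {
  "increments": [
    [0.06,0,0,0,0,0],
    [0.12,0,0,0,0,0],
    [0.18,0,0,0,0,0],
    [0.24,0,0,0,0,0],
    [0.29,0,0,0,0,0]
  ]
}}

```text
time: 3.07
ee_pos: [0.5281, 0.1517, 0.0888]
eef_rot: [0.684, 0.729, 0.001, 0.001]
ft_force: [3.7, -2.8, 1.4]
width: 0.0005
grip_force: 1.5
```

>>> {"method": "drive_tool", "body": {
  "increments": [
    [0.01,0,0,0,0,0],
    [0.02,0,0,0,0,0],
    [0.03,0,0,0,0,0],
    [0.04,0,0,0,0,0],
    [0.05,0,0,0,0,0]
  ]
}}

```text
time: 3.48
ee_pos: [0.5264, 0.1646, 0.0877]
eef_rot: [0.685, 0.729, 0.0, 0.0]
ft_force: [1.6, -1.8, 1.5]
width: 0.0009
grip_force: 1.1
```

>>> {"method": "drive_tool", "body": {
  "increments": [
    [0.01,0,0,0,0,0],
    [0.02,0,0,0,0,0],
    [0.03,0,0,0,0,0],
    [0.04,0,0,0,0,0],
    [0.05,0,0,0,0,0]
  ]
}}

```text
time: 3.9
ee_pos: [0.5256, 0.1752, 0.0875]
eef_rot: [0.686, 0.728, -0.003, 0.002]
ft_force: [-1.0, -27.1, 12.8]
width: 0.0006
grip_force: 13.6
```

The force rose to 27 N, so the cover is at its open stop. Backing off and lifting to look for the buttons.

>>> {"method": "drive_tool", "body": {
  "increments": [
    [-0.03,0,0,0,0,0],
    [-0.1,0,-0.05,0,0,0],
    [-0.2,0,-0.12,0,0,0],
    [-0.31,0,-0.2,0,0,0],
    [-0.42,0,-0.26,0,0,0]
  ]
}}

```text
time: 4.32
ee_pos: [0.5331, 0.0542, 0.1669]
eef_rot: [0.684, 0.73, 0.001, -0.0]
ft_force: [0.2, -0.5, 0.3]
width: 0.0008
grip_force: 0.0
```

>>> {"method": "drive_tool", "body": {
  "increments": [
    [-0.05,0,-0.1,0,0,0],
    [-0.05,0,-0.1,0,0,0],
    [-0.05,0,-0.1,0,0,0],
    [-0.05,0,-0.1,0,0,0],
    [-0.05,0,-0.1,0,0,0]
  ]
}}

```text
time: 4.73
ee_pos: [0.5334, 0.0409, 0.1944]
eef_rot: [0.684, 0.73, -0.001, -0.001]
ft_force: [0.2, 0.6, 0.7]
width: 0.0004
grip_force: 0.0
```

```bash
python3 - <<'E'
from h import *
s=read_state();print(s['time'],s['ee_pos'],s['eef_rot'])
c=get_calibration("wrist");im=camera("wrist")
cv2.imwrite("pics/w2.png",im);h=cv2.cvtColor(im,cv2.COLOR_BGR2HSV)
roi=np.zeros(im.shape[:2],bool);roi[60:235,180:370]=1
for n,m in(("green",(h[...,0]>40)&(h[...,0]<90)),("red",(h[...,0]<10)|(h[...,0]>170))):
    C=big(m&(h[...,1]>110)&(h[...,2]>40)&roi);r=cv2.minEnclosingCircle(C);b=cv2.boundingRect(C);print(n,r,b,fish(c,r[0],.064))
k=(im.max(2)<45)&roi;k[150:]=0
F=big(k);r=cv2.minAreaRect(F);print("fin",r,fish(c,r[0],.11))
E
```

```text
4.7333 [0.5334198  0.04094838 0.19435177] [ 6.83627868e-01  7.29830116e-01 -6.20939729e-04 -7.44541190e-04]
green ((312.47906494140625, 170.78273010253906), 18.94487762451172) (294, 152, 38, 38) [0.56674723 0.0709564  0.064     ]
red ((235.23779296875, 169.9383087158203), 19.647668838500977) (216, 151, 39, 39) [0.49642783 0.06709936 0.064     ]
fin ((274.5, 129.0), (40.0, 139.0), 90.0) [0.52953375 0.1081087  0.11      ]
```

View pics/w2.png

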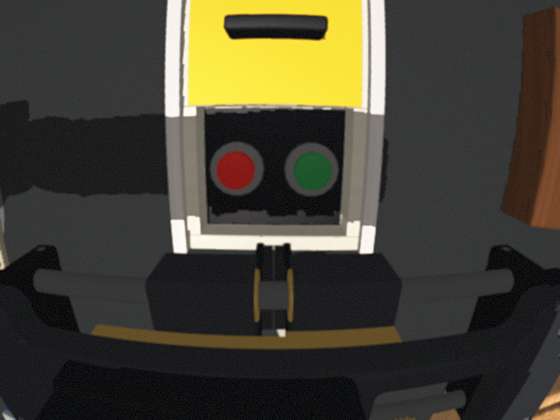

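The well is fully exposed. Red is at px (235, 170) and green at (312, 171), which gives green at world (0.567, 0.071). The 70 mm separation agrees with the given 72 mm.

>>> {"method": "drive_tool", "body": {
  "increments": [
    [0.05,0.06,0,0,0,0],
    [0.093,0.118,0.07,0,0,0],
    [0.093,0.118,0.18,0,0,0],
    [0.093,0.118,0.29,0,0,0],
    [0.093,0.118,0.38,0,0,0]
  ]
}}

```text
time: 5.2
ee_pos: [0.5664, 0.0706, 0.0782]
eef_rot: [0.684, 0.73, -0.001, -0.001]
ft_force: [-0.3, -0.2, 0.5]
width: 0.0001
grip_force: 0.0
```

>>> {"method": "drive_tool", "body": {
  "increments": [
    [0,0,0.01,0,0,0],
    [0,0,0.02,0,0,0],
    [0,0,0.03,0,0,0],
    [0,0,0.04,0,0,0],
    [0,0,0.045,0,0,0]
  ]
}}

```text
time: 5.62
ee_pos: [0.5685, 0.0699, 0.0691]
eef_rot: [0.684, 0.729, 0.001, 0.0]
ft_force: [-0.9, -0.3, -0.8]
width: 0.0004
grip_force: 0.0
```

>>> {"method": "drive_tool", "body": {
  "increments": [
    [0,0,0.01,0,0,0],
    [0,0,0.02,0,0,0],
    [0,0,0.03,0,0,0],
    [0,0,0.04,0,0,0],
    [0,0,0.045,0,0,0]
  ]
}}

```text
time: 6.03
ee_pos: [0.5686, 0.0698, 0.0561]
eef_rot: [0.684, 0.729, 0.001, 0.0]
ft_force: [-9.7, 0.2, 31.7]
width: 0.0005
grip_force: 16.0
```

Tip at z = 0.056 with 32 N, so the button is fully down. Holding.

>>> {"method": "drive_tool", "body": {
  "increments": [
    [0,0,0,0,0,0],
    [0,0,0,0,0,0],
    [0,0,0,0,0,0],
    [0,0,0,0,0,0],
    [0,0,0,0,0,0]
  ]
}}

```text
time: 6.45
ee_pos: [0.5685, 0.0699, 0.0563]
eef_rot: [0.684, 0.729, 0.001, 0.0]
ft_force: [-5.5, 0.2, 20.0]
width: 0.0006
grip_force: 9.8
```

>>> {"method": "drive_tool", "body": {
  "increments": [
    [0,0,0,0,0,0],
    [0,0,0,0,0,0],
    [0,0,0,0,0,0],
    [0,0,0,0,0,0],
    [0,0,0,0,0,0]
  ]
}}

```text
time: 6.87
ee_pos: [0.5685, 0.0698, 0.0563]
eef_rot: [0.684, 0.729, 0.001, 0.0]
ft_force: [-5.8, 0.0, 19.3]
width: 0.0002
grip_force: 9.8
```

>>> {"method": "drive_tool", "body": {
  "increments": [
    [0,0,0,0,0,0],
    [0,0,0,0,0,0],
    [0,0,0,0,0,0],
    [0,0,0,0,0,0],
    [0,0,0,0,0,0]
  ]
}}

```text
time: 7.28
ee_pos: [0.5685, 0.0698, 0.0563]
eef_rot: [0.684, 0.729, 0.001, 0.0]
ft_force: [-5.9, 0.6, 19.6]
width: 0.0005
grip_force: 9.8
```

>>> {"method": "drive_tool", "body": {
  "increments": [
    [0,0,0,0,0,0],
    [0,0,0,0,0,0],
    [0,0,0,0,0,0],
    [0,0,0,0,0,0],
    [0,0,0,0,0,0]
  ]
}}

```text
time: 7.7
ee_pos: [0.5685, 0.0699, 0.0563]
eef_rot: [0.684, 0.729, 0.001, 0.0]
ft_force: [-5.3, 0.6, 19.8]
width: 0.0003
grip_force: 9.8
```

>>> {"method": "drive_tool", "body": {
  "increments": [
    [0,0,-0.05,0,0,0],
    [0,0,-0.14,0,0,0],
    [0,0,-0.24,0,0,0],
    [0,0,-0.33,0,0,0],
    [0,0,-0.35,0,0,0]
  ]
}}

```text
time: 8.12
ee_pos: [0.5696, 0.0697, 0.1637]
eef_rot: [0.685, 0.729, 0.002, 0.001]
ft_force: [0.7, 0.4, 0.5]
width: 0.0007
grip_force: 0.0
```

>>> {"method": "drive_tool", "body": {
  "increments": [
    [0.12,-0.03,0,0,0,0],
    [0.25,-0.06,0,0,0,0],
    [0.37,-0.09,0,0,0,0],
    [0.49,-0.11,0,0,0,0],
    [0.57,-0.122,0,0,0,0]
  ]
}}

```text
time: 8.53
ee_pos: [0.5184, 0.2419, 0.1588]
eef_rot: [0.683, 0.73, -0.0, -0.001]
ft_force: [0.4, 0.6, -0.4]
width: 0.0005
grip_force: 0.0
```

```bash
python3 - <<'E'
from h import *
s=read_state();print(s['time'],s['ee_pos'],s['eef_rot'],s['joint_positions'])
cv2.imwrite("pics/s2.png",cv2.resize(camera("side")[60:280,130:400],None,fx=2.5,fy=2.5))
E
```

```text
8.5333 [0.51836512 0.24192896 0.15881072] [ 6.83102176e-01  7.30322356e-01 -8.89269085e-05 -8.15301026e-04] [-0.89841871  0.27079531  0.45257636  1.71056256 -0.12791552  1.18994967
 -0.34562178]
```

View pics/s2.png

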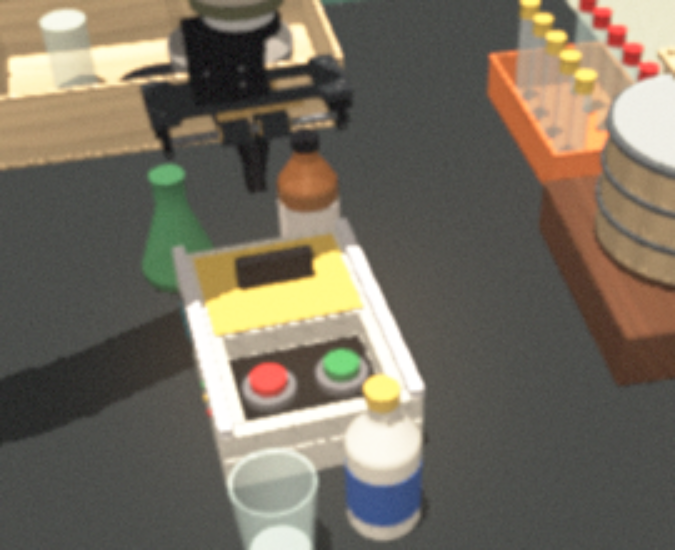

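The cover is fully open, the buttons are up, and the glassware is untouched. The gripper is behind the fin with amber and flask clear. Descending, then pushing back.

>>> {"method": "drive_tool", "body": {
  "increments": [
    [0,0,0.06,0,0,0],
    [0,0,0.12,0,0,0],
    [0,0,0.18,0,0,0],
    [0,0,0.23,0,0,0],
    [0,0,0.24,0,0,0]
  ]
}}

```text
time: 9.0
ee_pos: [0.5187, 0.2368, 0.0844]
eef_rot: [0.684, 0.729, -0.002, -0.0]
ft_force: [-1.2, -0.3, 0.3]
width: -0.0001
grip_force: 0.0
```

>>> {"method": "drive_tool", "body": {
  "increments": [
    [-0.03,0,0,0,0,0],
    [-0.06,0,0,0,0,0],
    [-0.09,0,0,0,0,0],
    [-0.12,0,0,0,0,0],
    [-0.15,0,0,0,0,0]
  ]
}}

```text
time: 9.42
ee_pos: [0.5237, 0.1924, 0.0885]
eef_rot: [0.685, 0.729, 0.001, -0.0]
ft_force: [-0.6, 2.4, 1.3]
width: 0.0006
grip_force: 1.3
```

>>> {"method": "drive_tool", "body": {
  "increments": [
    [-0.06,0,0,0,0,0],
    [-0.12,0,0,0,0,0],
    [-0.18,0,0,0,0,0],
    [-0.23,0,0,0,0,0],
    [-0.27,0,0,0,0,0]
  ]
}}

```text
time: 9.83
ee_pos: [0.5285, 0.1106, 0.0882]
eef_rot: [0.685, 0.729, 0.001, -0.0]
ft_force: [-1.3, 2.5, 1.9]
width: 0.0009
grip_force: 1.4
```

>>> {"method": "drive_tool", "body": {
  "increments": [
    [-0.01,0,0,0,0,0],
    [-0.02,0,0,0,0,0],
    [-0.03,0,0,0,0,0],
    [-0.04,0,0,0,0,0],
    [-0.05,0,0,0,0,0]
  ]
}}

```text
time: 10.25
ee_pos: [0.5294, 0.0978, 0.0876]
eef_rot: [0.684, 0.73, 0.0, 0.0]
ft_force: [-0.0, 2.4, 1.0]
width: 0.0008
grip_force: 1.1
```

>>> {"method": "drive_tool", "body": {
  "increments": [
    [-0.01,0,0,0,0,0],
    [-0.02,0,0,0,0,0],
    [-0.03,0,0,0,0,0],
    [-0.03,0,0,0,0,0],
    [-0.03,0,0,0,0,0]
  ]
}}

```text
time: 10.67
ee_pos: [0.5297, 0.0876, 0.0873]
eef_rot: [0.685, 0.729, -0.0, 0.0]
ft_force: [-0.1, 0.3, -0.2]
width: 0.0003
grip_force: 0.0
```

>>> {"method": "drive_tool", "body": {
  "increments": [
    [-0.01,0,0,0,0,0],
    [-0.02,0,0,0,0,0],
    [-0.03,0,0,0,0,0],
    [-0.03,0,0,0,0,0],
    [-0.03,0,0,0,0,0]
  ]
}}

```text
time: 11.08
ee_pos: [0.5298, 0.086, 0.0874]
eef_rot: [0.682, 0.731, 0.002, -0.003]
ft_force: [-1.4, 21.8, -2.7]
width: 0.0009
grip_force: 11.1
```

22 N at the closed stop, and the contact positions correspond to the full 125 mm travel. Backing off and lifting away.

>>> {"method": "drive_tool", "body": {
  "increments": [
    [0.04,0,0,0,0,0],
    [0.08,0,0,0,0,0],
    [0.1,0,-0.08,0,0,0],
    [0.1,0,-0.2,0,0,0],
    [0.1,0,-0.3,0,0,0]
  ]
}}

```text
time: 11.5
ee_pos: [0.5282, 0.1093, 0.1787]
eef_rot: [0.684, 0.729, -0.001, 0.0]
ft_force: [1.0, 0.5, 1.2]
width: 0.0006
grip_force: 0.0
```

>>> {"method": "drive_tool", "body": {
  "increments": [
    [0.1,0,-0.1,0,0,0],
    [0.2,0,-0.2,0,0,0],
    [0.25,0,-0.25,0,0,0],
    [0.25,0,-0.25,0,0,0],
    [0.25,0,-0.25,0,0,0]
  ]
}}

```text
time: 11.92
ee_pos: [0.5239, 0.1848, 0.2528]
eef_rot: [0.684, 0.73, 0.0, 0.0]
ft_force: [0.4, -0.7, -0.1]
width: 0.0005
grip_force: 0.0
```

```bash
python3 - <<'E'
from h import *
s=read_state();print(s['time'],s['ee_pos'])
cv2.imwrite("pics/s3.png",cv2.resize(camera("side")[60:280,130:400],None,fx=2.5,fy=2.5))
E
```

```text
11.9167 [0.52393675 0.18476725 0.2528152 ]
```

View pics/s3.png

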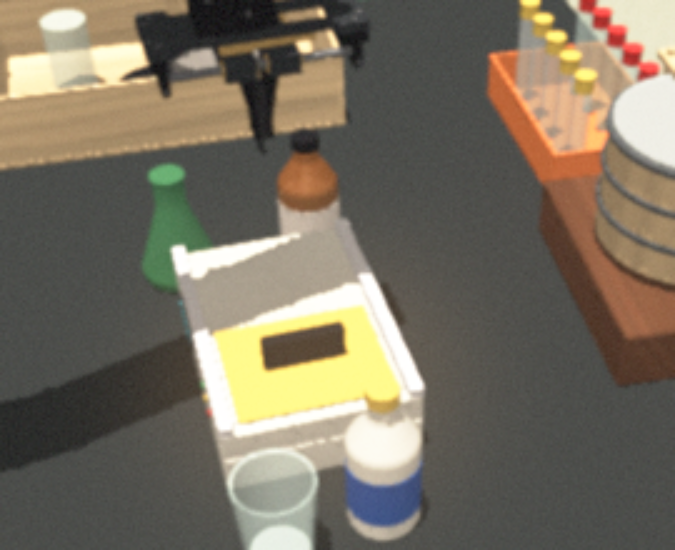

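The cover is closed over the well (fin at about px 303, 345), all four vessels stand where they were, and the arm is clear.

```bash
python3 -c "
from bench import *
print(close_job())"
```

```text
the job is handed in; nothing more can be done
None
```

I opened the cover to its stop, held the green start button fully down for about 1.7 s, and closed the cover back against its stop; the red button and the glassware were not touched, and the job was handed in at about 12 s.

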